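Isolate the heating stand and withdraw its fuse carrier

ROBOT

A 6-joint arm with a two-finger parallel gripper is mounted at the origin on the work surface. World frame = base frame: x ahead of the robot, y to its left, z up, the work surface at z = 0. Lengths are in m, angles in rad, forces in N, time in s.
With the tool pointing down it reaches from about 0.35 to 0.775 m from the base axis. Payload 7.3 kg.
Tool frame: the origin (TCP) lies at the very end of the fingers, on their centre line; the grasp point (between the pads) lies 19 mm behind it; z points along the fingers, x is the direction in which the jaws open and shut, and the axes are right-handed (so a half turn about z gives the same grasp; the last joint's range is limited). The gripper opens to 92 mm and grips with 3 to 60 N. Pads are 19 mm wide; open, the fingers measure 130 mm over their backs; the gripper's body (75 mm by 190 mm) begins 47 mm behind the grasp point.
Start: joints at [-1.466, 0.342, 1.524, -0, 1.275, -0.146], TCP at [0.13, -0.509, 0.227] pointing down, gripper open.
Joint ranges: [-2.53, 2.53], [-0.77, 2.02], [0.04, 2.7], [-1, 4.14], [0.28, 2.66], [-3.11, 3.11]. Speed limits (rad/s): [2.57, 2.57, 3.14, 3.14, 3.14, 3.14].

INTERFACE

Orientations are given as [roll, pitch, yaw] about the fixed x, y, z axes, in that order (R = Rz(yaw) Ry(pitch) Rx(roll)).
In Python, from cell import robot, read_camera, nets gives the robot as it stands. The module is installed in compiled form; this text tells all that it offers.
- The arm moves only by the tool carry_out, never from a script. Its arguments are lists of equal length, an entry for each row: "translation": the shift along the tool's x, y, z in m, a list of three; "turn": the turn, a rotation vector about the tool's x, y, z in rad, a list of three; "gripper": the gripper's target within -1 to 1 (shut at 1, half-way at 0, fully open at -1). A call has 1 to 10 rows; each row shifts and turns the commanded pose from where the row before left it, along the tool's axes as they then stand; what a row does not reach is not made up. A row lasts 1/10 s, in which the tool goes at most 50 mm and 8.59 degrees, less where a joint would pass 70% of its speed; a pose out of reach is approached as far as the arm can. A call with a gripper value outside its range is refused whole. The fingers move at their own pace and stop on an object; "squeeze" is the grip in N (left out, the last holds). Time passes only in rows, so rows that do not move let the fingers close. It gives the time, the measured TCP pose, the force and the opening at its end, in the units of the state.
- robot.observe(): the state, without advancing time (a new reading comes with each control period).
- read_camera(name): name is "scene" or "top" or "wrist"; returns a dict with "img" (384x512x3 uint8, red, green, blue), "fx", "fy", "cx", "cy" (pixels), "distortion" ([k1, k2, p1, p2, k3] as OpenCV has them; the pictures are not rectified), "world_from_camera" (4x4, takes a point from camera to world coordinates). Camera axes: x right, y down, z forward; pixel columns grow to the right and rows downward; lengths in m; the calibration is good to about 2 mm. A picture is of the moment at which its call begins. There is no depth.
- robot.hand_in(): hands the job in, once; it reports no verdict.
Trained networks look in a picture, given as the dict that the camera call returned (one of the last four; its "shot" number tells which), for a name from the list of things; names that differ only in an ending like _2 or _b are one class to them, and where a whole thing is asked for, a point or a joint stands for the part that bears it (a point fixed in the world has none). Each returns a list of dicts, best first, with "score" (0 to 1); they miss things now and then, are a little off and sometimes report something else, mostly with a low value. They report only what shows in the picture. A call takes as long as a camera call. They do not tell look-alikes from the thing itself.
- nets.regions_of(picture, name): "region" (384x512 bool, what is visible of it) and "pixel" ([column, row] in pixels, amid what is visible of it).
- nets.tip_of(picture, name): "pixel" ([column, row] in pixels: a listed point, or the origin of a listed thing).
The state is a dict: "time": time; "qpos": joint angles; "qvel": joint speeds; "joint_efforts": joint torques, N m; "tool_pos": TCP position; "tool_rot": TCP orientation; "contact_force": force on the tool from outside, world axes, zero at the start; "torque": the same for the moment, N m; "opening": finger opening in m.
Only numpy, scipy, OpenCV 4.12 (cv2) and the standard library are available. Lean on these libraries where they do the work, as an engineer would, in place of code of your own. Each camera call takes 0.05 s, during which the arm holds its last target. There are 200 camera calls.

TASK

On the green power unit, first slide the black isolator grip all the way to its end stop, towards the robot's left, while the fuse carrier is still in. Then pinch the carrier's two side catches together, draw it straight up out of its bay and finish holding it, upright and still with its catches pinched, about a hand's breadth above the unit, for inspection: do not put it down or let go. Leave the other things on the bench where they are.

Things in the scene. Friction and masses are not known exactly. Their poses are not given: they have to be found in the camera images.
- unit: Power unit: fixed low green steel box 200 (x) x 170 (y) x 40 mm high. Origin: centre of its underside, on the table. Its front (-x) roughly faces the robot, yawed up to 0.45 rad; +y is its left, z up. Its top has an open bay for the carrier; in front of the bay, at x = -50 mm, runs the isolator slide.
- lock_grip (a point): Centre of the top of the isolator grip, 88 mm above the table: a black upright fin 24 (unit's x) x 12 (unit's y) mm, 36 mm high, on a flat steel plate 54 x 53 mm whose top is 52 mm above the table. The plate covers a lug on the carrier's front and keeps it down until the grip is at its end stop. Axes as the unit's; it slides along +y.
- bay (a point): Centre of the bay's floor, at (30, 0, 5) mm in the unit; axes as the unit's. The bay is 73 (x) x 57 (y) mm and 35 mm deep; the upper 12 mm of its two long (+y, -y) sides are lips under which the carrier's hooks catch.
- lock (a joint): Travel of the isolator grip along the unit's +y, m: starts between 0 and 0.02, end stop at 0.06; friction about 3 N, stays where it is left. The tongue is off the lug only beyond about 0.055.
- carrier: Fuse carrier: loose white plastic block seated in the bay with 1.5 mm play, 0.17 to 0.35 kg. Origin: centre of its underside, on the bay floor 5 mm above the table; axes as the unit's. Core 50 (x) x 30 (y) x 84 mm high; foot 70 x 54 mm up to 41.5 mm high, with a small lug in front. Hooked down until both catches are pressed in by about 5 mm; then it draws straight up.
- pinch (a point): Point midway between the two catches at mid-height of their free part, 67 mm above the carrier's origin; axes as the carrier's. Catches: black upright spring tabs on its +y and -y sides, 28 mm wide (x), free from 47 to 80 mm above the origin, to be pinched from above with the fingers closing along y. Outer faces 54 mm apart at rest, 40 mm fully pinched.
- catch_l (a joint): How far the +y catch is pressed in towards the carrier's core, m: 0 at rest, 0.007 fully in; spring from 4 N at rest to 8.5 N fully in.
- catch_r (a joint): The same for the -y catch.
- relay: Bystander, fixed: a smaller green relay socket 120 x 90 x 35 mm with a white block 55 x 40 x 40 mm on top, without catches or slide. Origin: centre of its underside.
- weight: Bystander: brass weight, diameter 22, height 32 mm, standing on the rear right corner of the power unit. Origin: underside centre.
- driver: Bystander: screwdriver 170 mm long lying in front of the power unit. Origin: on the table under its middle.
- crucible: Bystander: white ceramic crucible, diameter 48, height 40 mm, behind the power unit. Origin: underside centre.
- jar: Bystander: amber glass jar, diameter 52, height 70 mm, behind the relay socket. Origin: underside centre.
- tray: Bystander: steel specimen tray 120 x 90 x 25 mm on the robot's right. Origin: underside centre.
- collar: Bystander: steel ring, diameter 56, height 18 mm, in front of the relay socket. Origin: underside centre.
- wrench: Bystander: wrench 150 mm long on the robot's left. Origin: on the table under its middle.
Not all that is in view belongs to the job. Leave any red look-alike of the carrier alone.

How it is judged:
On the way, in this order (a step that is already met when the one before it is completed fails the run):
1. the isolator grip is at its end stop, with the carrier still seated in its bay (value of joint lock above 0.056 m and z of carrier in the frame of unit below 0.015 m), for 0.2 s.
2. the carrier, its catches pinched in the fingers, has been drawn out of the bay (value of joint each of catch_l, catch_r above 0.005 m and contact force between carrier and the fingers above 4 N and z of carrier in the frame of unit above 0.045 m), for 0.1 s.
At the end, for the whole second after the job is handed in: Ends holding: carrier still in the fingers, both catches in by over 5 mm, underside over 60 mm above the unit's top, tilt under 15 degrees, within 150 mm of the unit's centre seen from above, not touching the unit; isolator grip within 6 mm of its end stop (value of joint each of catch_l, catch_r above 0.005 m and contact force between carrier and the fingers above 4 N and height (world z) of carrier above 0.1 m and horizontal distance between carrier and unit below 0.15 m and angle between carrier's own z axis and vertical below 0.26 rad and contact force between carrier and unit below 0.1 N and linear speed of carrier below 0.03 m/s and value of joint lock above 0.054 m); the arm keeps its last pose, push and grip.
It fails at once if another loose thing on the bench is moved more than 30 mm (distance of any of weight, driver, crucible, jar, tray, collar, wrench from where it was at the start of the episode above 0.03 m).
It also fails if it takes over 48 s, if anything falls off the work surface, if the arm or the gripper's body presses on something with over 40 N, if the wrist force passes 120 N, or if a joint passes its speed limit or range.

## Working session

There is one attempt and no reset: what is moved stays moved. The work goes in short steps, Python scripts to look and compute and a tool call to move; the robot and the scene stay as the last step left them, time stands still between calls to the robot, and variables do not carry over. Pictures are saved under pics/ and viewed, about 8 in all and at most 12, crops included, and the job is handed in when it is done.

Besides the shell and the picture viewer there is one more tool, called after ">>>" as name(argument=value, ...), one argument or row to a line, values as JSON. carry_out: Moves the arm, as the interface text tells. Its arguments: {"type":"object","properties":{"translation":{"type":"array","items":{"type":"array","items":{"type":"number"}}},"turn":{"type":"array","items":{"type":"array","items":{"type":"number"}}},"gripper":{"type":"array","items":{"type":"number"}},"squeeze":{"type":"number"}},"required":["translation","turn","gripper"]}

```bash
mkdir -p pics; cat > h.py <<'E'
import numpy as np, cv2
from cell import robot, read_camera, nets
def ray(p,px):
    K=np.array([[p['fx'],0,p['cx']],[0,p['fy'],p['cy']],[0,0,1.]])
    u=cv2.undistortPoints(np.array([[px]],float),K,np.array(p['distortion'],float))[0,0]
    T=np.array(p['world_from_camera']); d=T[:3,:3]@np.array([u[0],u[1],1]); return T[:3,3],d/np.linalg.norm(d)
def atz(p,px,z):
    o,d=ray(p,px); return o+d*(z-o[2])/d[2]
def tri(obs):
    A=np.zeros((3,3));b=np.zeros(3);R=[ray(*o) for o in obs]
    for o,d in R:
        M=np.eye(3)-np.outer(d,d);A+=M;b+=M@o
    x=np.linalg.solve(A,b); return x,[np.linalg.norm((np.eye(3)-np.outer(d,d))@(x-o)) for o,d in R]
def proj(p,X):
    T=np.linalg.inv(np.array(p['world_from_camera']));K=np.array([[p['fx'],0,p['cx']],[0,p['fy'],p['cy']],[0,0,1.]])
    return cv2.projectPoints(np.array(X,float).reshape(-1,1,3),cv2.Rodrigues(T[:3,:3])[0],T[:3,3],K,np.array(p['distortion'],float))[0].reshape(-1,2)
def save(p,n): cv2.imwrite('pics/'+n,p['img'][:,:,::-1])
E
python3 - <<'E'
from h import *
s=robot.observe(); print(s['time'],s['tool_pos'],s['tool_rot'],s['opening'],s['contact_force'])
a=read_camera('scene');b=read_camera('top')
cv2.imwrite('pics/a.png',np.hstack([cv2.resize(a['img'],(400,300)),cv2.resize(b['img'],(400,300))])[:,:,::-1])
cv2.imwrite('pics/top.png',cv2.resize(b['img'],(800,600))[:,:,::-1])
cv2.imwrite('pics/scene.png',cv2.resize(a['img'],(800,600))[:,:,::-1])
for n in ['unit','lock_grip','carrier','pinch','bay','relay','weight']:
  for nm,p in(('scene',a),('top',b)):
    print(n,nm,[(np.round(r['pixel']).tolist(),round(r['score'],2)) for r in nets.tip_of(p,n)][:4],[(np.round(r['pixel']).tolist(),round(r['score'],2)) for r in nets.regions_of(p,n)][:4])
E
```

```text
0.0 [ 0.13027242 -0.50815219  0.2260355 ] [-3.14136847e+00  1.55019679e-03 -1.31999804e+00] 0.09176050388805893 [-0.44867224 -0.16308697 -0.11228092]
unit scene [([215.0, 204.0], 0.88)] [([223.0, 200.0], 0.88)]
unit top [([296.0, 185.0], 0.63)] [([295.0, 187.0], 0.58)]
lock_grip scene [([213.0, 170.0], 0.63)] [([211.0, 181.0], 0.48)]
lock_grip top [([306.0, 198.0], 0.64), ([301.0, 167.0], 0.53)] [([301.0, 195.0], 0.88)]
carrier scene [([263.0, 220.0], 0.83), ([213.0, 215.0], 0.68), ([155.0, 214.0], 0.58), ([310.0, 236.0], 0.5)] [([211.0, 204.0], 0.62), ([157.0, 206.0], 0.62), ([262.0, 215.0], 0.59)]
carrier top [([355.0, 157.0], 0.97), ([294.0, 172.0], 0.87), ([240.0, 173.0], 0.7), ([100.0, 225.0], 0.5)] [([357.0, 155.0], 0.92), ([296.0, 169.0], 0.85), ([241.0, 170.0], 0.72)]
pinch scene [([263.0, 205.0], 0.86), ([214.0, 196.0], 0.59), ([157.0, 202.0], 0.55)] [([213.0, 199.0], 0.87), ([159.0, 206.0], 0.71), ([264.0, 212.0], 0.59)]
pinch top [([301.0, 172.0], 0.79), ([241.0, 168.0], 0.62), ([360.0, 152.0], 0.6), ([304.0, 196.0], 0.52)] [([301.0, 170.0], 0.93), ([359.0, 153.0], 0.73), ([242.0, 166.0], 0.64)]
bay scene [([210.0, 210.0], 0.82), ([212.0, 173.0], 0.65)] [([219.0, 203.0], 0.61)]
bay top [([294.0, 172.0], 0.96), ([302.0, 169.0], 0.56)] []
relay scene [([322.0, 201.0], 0.7)] [([322.0, 197.0], 0.63)]
relay top [([182.0, 202.0], 0.72)] [([181.0, 204.0], 0.72), ([319.0, 149.0], 0.17)]
weight scene [([190.0, 217.0], 0.53)] [([210.0, 201.0], 0.41), ([192.0, 212.0], 0.39)]
weight top [([319.0, 152.0], 0.55)] [([94.0, 227.0], 0.16)]
```

View pics/top.png

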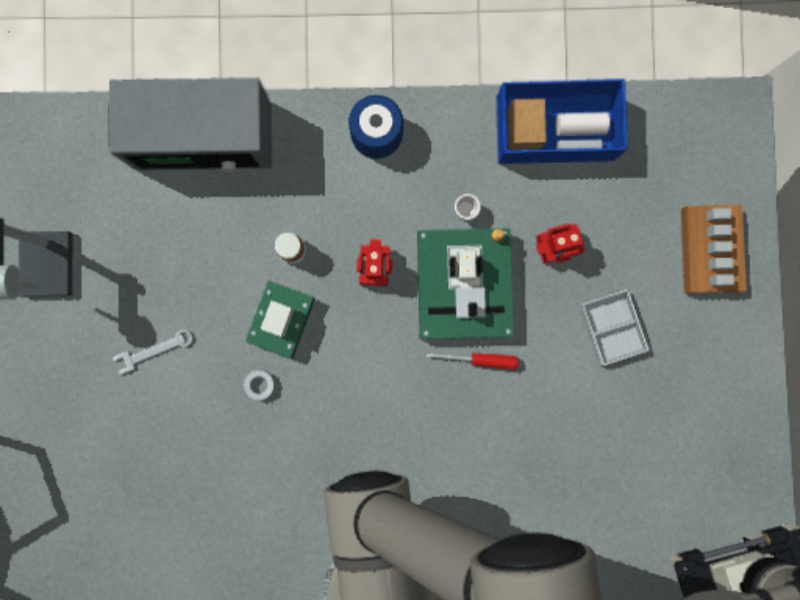

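View pics/scene.png

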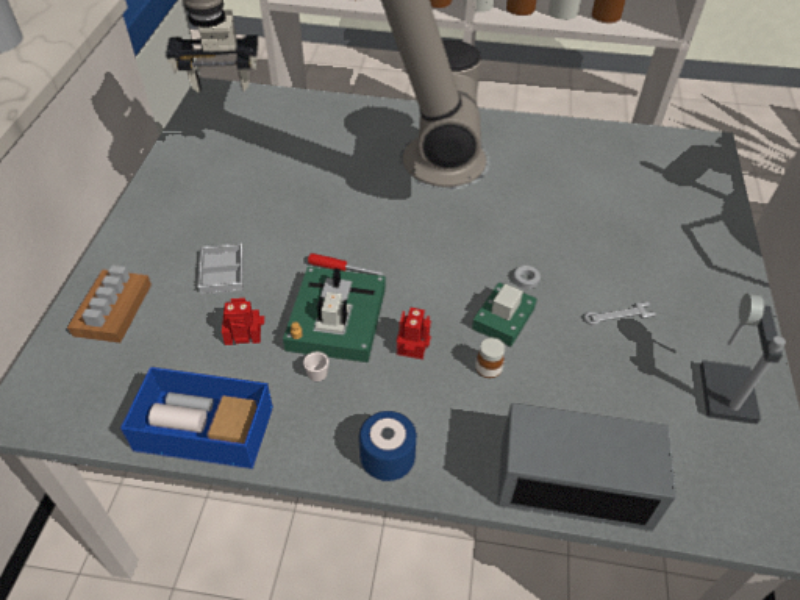

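The white carrier at about (296,170) in the top picture and (213,200) in the scene picture sits in the green unit. That fits the description. The two at top (240,170) and (358,155) are red look-alikes standing on the bench, so I'll leave them. The black grip is at top (303,198).

```bash
python3 - <<'E'
from h import *
a=read_camera('scene');b=read_camera('top')
print('grip',tri([(a,(213,170)),(b,(304.5,197.5))]))
print('pinch',tri([(a,(214,196)),(b,(299,171))]))
print('carrier',tri([(a,(213,215)),(b,(294,172))]))
hsv=cv2.cvtColor(b['img'],cv2.COLOR_RGB2HSV)
r=nets.regions_of(b,'unit')[0]['region'].astype(np.uint8)
m=cv2.inRange(hsv,(45,80,20),(90,255,255)); n,l,st,c=cv2.connectedComponentsWithStats(m)
i=max(range(1,n),key=lambda k:st[k,4]); ys,xs=np.where(l==i)
box=cv2.boxPoints(cv2.minAreaRect(np.c_[xs,ys].astype(np.float32))); print(box)
W=np.array([atz(b,q,0.04) for q in box]);print(W, W.mean(0))
for k in range(4): d=W[(k+1)%4]-W[k]; print(np.linalg.norm(d),np.arctan2(d[1],d[0]))
big=cv2.resize(b['img'][130:225,255:375],(800,633),interpolation=cv2.INTER_CUBIC)[:600];cv2.imwrite('pics/crop.png',big[:,:,::-1])
print(np.round(read_camera('wrist')['world_from_camera'],3))
E
```

```text
grip (array([ 0.51628436, -0.17015731,  0.10079808]), [np.float64(0.0012040672110437405), np.float64(0.0012040672110438181)])
pinch (array([ 0.59245209, -0.15645522,  0.06558111]), [np.float64(0.0031605009260851896), np.float64(0.0031605009260851423)])
carrier (array([ 0.5999353 , -0.15666509, -0.02217308]), [np.float64(0.003026417266224004), np.float64(0.0030264172662240584)])
[[266.0707  147.19128]
 [325.94388 145.25989]
 [328.1923  214.96155]
 [268.31912 216.89294]]
[[ 0.66658636 -0.06927538  0.04      ]
 [ 0.66837704 -0.24170418  0.04      ]
 [ 0.46781868 -0.24191532  0.04      ]
 [ 0.4657847  -0.07106832  0.04      ]] [ 0.5671417 -0.1559908  0.04     ]
0.1724380981388368 -1.5604116637744097
0.2005584665140353 -3.1405398756549063
0.17085910978028576 1.5827010420970564
0.20080966137960787 0.008928678527172667
[[ 0.249 -0.935 -0.252  0.198]
 [-0.969 -0.24  -0.064 -0.492]
 [-0.     0.26  -0.966  0.385]
 [ 0.     0.     0.     1.   ]]
```

View pics/crop.png

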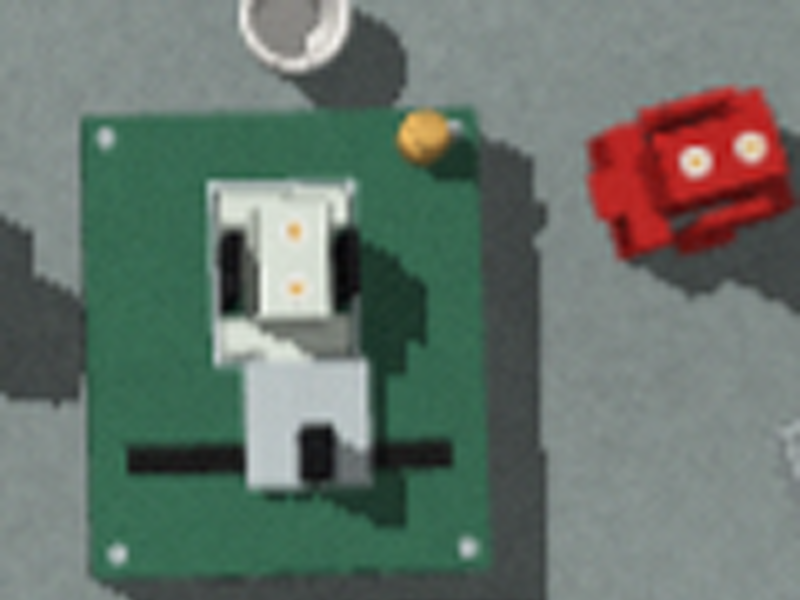

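>>> carry_out(
  translation=[
    [-0.0195,-0.0394,0],
    [-0.0195,-0.0394,0],
    [-0.0195,-0.0394,0],
    [-0.0195,-0.0394,0],
    [-0.0195,-0.0394,0],
    [-0.0195,-0.0394,0],
    [-0.0195,-0.0394,0],
    [-0.0195,-0.0394,0],
    [-0.0195,-0.0394,0],
    [-0.0195,-0.0394,0],
  ],
  turn=[
    [0,0,0],
    [0,0,0],
    [0,0,0],
    [0,0,0],
    [0,0,0],
    [0,0,0],
    [0,0,0],
    [0,0,0],
    [0,0,0],
    [0,0,0],
  ],
  gripper=[-1,-1,-1,-1,-1,-1,-1,-1,-1,-1],
)

```text
time: 2.7
tool_pos: [0.4648, -0.2205, 0.2269]
tool_rot: [-3.141, -0.001, -1.32]
contact_force: [-0.7, -0.3, -0.2]
opening: 0.092
```

>>> carry_out(
  translation=[
    [-0.019,-0.0395,0],
    [-0.019,-0.0395,0],
    [0,0,0],
    [0,0,0],
    [0,0,0],
    [0,0,0],
  ],
  turn=[
    [0,0,0],
    [0,0,0],
    [0,0,0.125],
    [0,0,0.125],
    [0,0,0],
    [0,0,0],
  ],
  gripper=[-1,-1,-1,-1,-1,-1],
)

```text
time: 3.3
tool_pos: [0.5306, -0.1655, 0.2267]
tool_rot: [3.142, -0.0, -1.567]
contact_force: [-0.1, -0.5, -0.3]
opening: 0.0921
```

```bash
python3 - <<'E'
from h import *
s=robot.observe(); print(s['time'],s['tool_pos'],s['tool_rot'],s['qpos'])
w=read_camera('wrist'); np.save('w1.npy',w,allow_pickle=True)
cv2.imwrite('pics/w1.png',cv2.resize(w['img'],(800,600))[:,:,::-1])
for n in ['lock_grip','pinch','bay','carrier','catch_l','catch_r']:
    print(n,[(np.round(r['pixel'],1).tolist(),round(r['score'],2)) for r in nets.tip_of(w,n) ][:3] if n[:5]!='catch' else '',[(np.round(r['pixel'],1).tolist(),round(r['score'],2)) for r in nets.regions_of(w,n)][:3])
U=np.array([.567,-.156,0])
print(proj(w,[U+[-.05,-.014,.088],U+[.03,0,.089],U+[.03,.027,.085],U+[.03,-.027,.085]]))
E
```

```text
3.3 [ 0.53060069 -0.16554196  0.2266928 ] [ 3.14151486e+00 -4.38227969e-05 -1.56683184e+00] [-4.40267677e-01  3.98725319e-01  1.43797642e+00 -7.56584849e-05
  1.30494232e+00  1.12658404e+00]
lock_grip [([258.5, 201.3], 0.65)] [([441.4, 194.1], 0.63), ([256.1, 183.6], 0.59)]
pinch [([104.6, 120.6], 0.98), ([248.6, 126.3], 0.76), ([408.9, 90.6], 0.64)] [([113.7, 119.7], 0.82), ([396.4, 92.1], 0.73), ([243.3, 127.9], 0.59)]
bay [([250.7, 126.7], 0.6)] [([249.4, 161.2], 0.77)]
carrier [([252.6, 128.1], 0.81), ([130.7, 118.9], 0.79), ([382.6, 97.3], 0.62)] [([398.9, 94.2], 0.83), ([116.0, 116.4], 0.57), ([249.5, 128.1], 0.56)]
catch_l  [([134.2, 121.3], 0.87), ([391.4, 68.9], 0.73), ([269.9, 129.8], 0.66)]
catch_r  [([134.2, 121.3], 0.87), ([391.4, 68.9], 0.73), ([269.9, 129.8], 0.66)]
[[258.91537192 198.66648077]
 [246.42593285 127.01985298]
 [221.70477475 126.86966452]
 [271.40982803 127.09578381]]
```

View pics/w1.png

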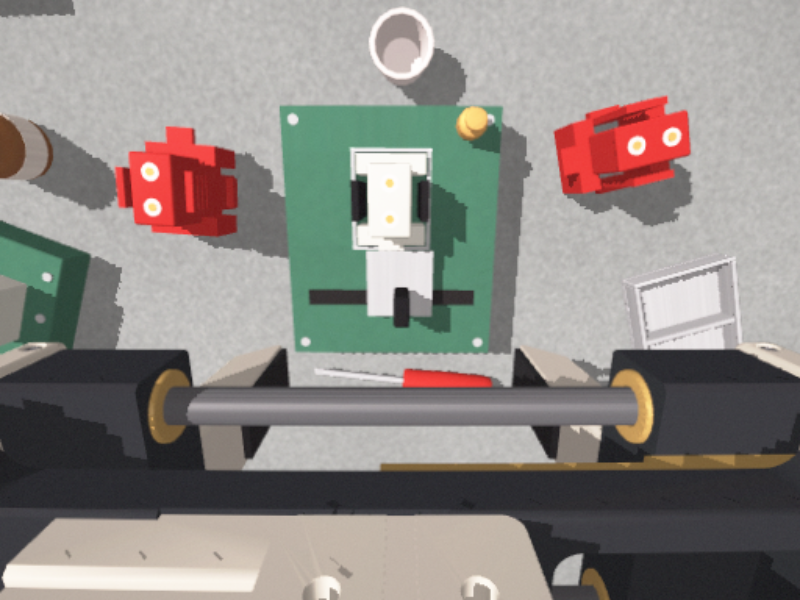

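```bash
python3 - <<'E'
from h import *
w=np.load('w1.npy',allow_pickle=True).item()
k=1.5625
for q,z in [((280,105),.04),((503,107),.04),((497,353),.04),((296,353),.04),((401,314),.088),((404,314.5),.088),((389.5,200),.089),((390,183),.089),((390,219),.089),((350,149),.0465),((432,149),.0465),((428,248),.0465)]:
    print(q,np.round(atz(w,(q[0]/k,q[1]/k),z),4))
b=read_camera('top'); print('grip tri top/wrist',tri([(w,(257.5,201)),(b,(303,198))])); print('carrier top',tri([(w,(249.3,128)),(b,(299,170.2))]))
print('pinch mid-top from top crop',atz(b,(255+295/6.667,130+262/6.667),.089), atz(b,(255+317/6.667,130+452/6.667),.08))
E
```

```text
(280, 105) [ 0.6652 -0.0747  0.04  ]
(503, 107) [ 0.6645 -0.2443  0.04  ]
(497, 353) [ 0.4648 -0.2524  0.04  ]
(296, 353) [ 0.4639 -0.0751  0.04  ]
(401, 314) [ 0.5142 -0.1674  0.088 ]
(404, 314.5) [ 0.5139 -0.1696  0.088 ]
(389.5, 200) [ 0.596  -0.1591  0.089 ]
(390, 183) [ 0.6072 -0.1594  0.089 ]
(390, 219) [ 0.5832 -0.1594  0.089 ]
(350, 149) [ 0.633  -0.1279  0.0465]
(432, 149) [ 0.6333 -0.1905  0.0465]
(428, 248) [ 0.5578 -0.1891  0.0465]
grip tri top/wrist (array([ 0.5150116 , -0.16723252,  0.08949715]), [np.float64(0.0012008703041095996), np.float64(0.0012008703041096833)])
carrier top (array([ 0.59526723, -0.15895805,  0.06871694]), [np.float64(0.0005468352005574884), np.float64(0.000546835200557494)])
pinch mid-top from top crop [ 0.59520706 -0.15797609  0.089     ] [ 0.51640481 -0.16589065  0.08      ]
```

>>> carry_out(
  translation=[
    [0.0025,0.0156,0.02],
    [0,0,0.04],
    [0,0,0.04],
    [0,0,0.03],
    [0,0,0.02],
    [0,0,0.01],
    [0,0,0],
  ],
  turn=[
    [0,0,0],
    [0,0,0],
    [0,0,0],
    [0,0,0],
    [0,0,0],
    [0,0,0],
    [0,0,0],
  ],
  gripper=[-1,-1,-1,-1,-1,-1,-1],
)

```text
time: 4.6
tool_pos: [0.5146, -0.1678, 0.0657]
tool_rot: [3.14, 0.001, -1.57]
contact_force: [0.5, -0.2, -0.3]
opening: 0.0919
```

>>> carry_out(
  translation=[
    [0,0,0],
    [0,0,0],
    [0,0,0],
    [0,0,0],
    [0,0,0],
    [0,0,0],
    [0,0,0],
    [0,0,0],
    [0,0,0],
    [0,0,0],
  ],
  turn=[
    [0,0,0],
    [0,0,0],
    [0,0,0],
    [0,0,0],
    [0,0,0],
    [0,0,0],
    [0,0,0],
    [0,0,0],
    [0,0,0],
    [0,0,0],
  ],
  gripper=[1,1,1,1,1,1,1,1,1,1],
  squeeze=15,
)

```text
time: 5.6
tool_pos: [0.5151, -0.168, 0.0667]
tool_rot: [3.142, -0.0, -1.57]
contact_force: [-0.2, -0.1, -0.2]
opening: 0.0163
```

>>> carry_out(
  translation=[
    [0,0,0],
    [0,0,0],
    [-0.004,0,0],
    [-0.005,0,0],
    [-0.005,0,0],
    [-0.005,0,0],
    [-0.005,0,0],
    [-0.005,0,0],
    [-0.005,0,0],
    [-0.004,0,0],
  ],
  turn=[
    [0,0,0],
    [0,0,0],
    [0,0,0],
    [0,0,0],
    [0,0,0],
    [0,0,0],
    [0,0,0],
    [0,0,0],
    [0,0,0],
    [0,0,0],
  ],
  gripper=[1,1,1,1,1,1,1,1,1,1],
)

```text
time: 6.6
tool_pos: [0.5151, -0.1295, 0.0667]
tool_rot: [-3.142, -0.0, -1.57]
contact_force: [-0.5, -3.0, -1.6]
opening: 0.0118
```

>>> carry_out(
  translation=[
    [-0.003,0,0],
    [-0.003,0,0],
    [-0.003,0,0],
    [-0.003,0,0],
    [0,0,0],
  ],
  turn=[
    [0,0,0],
    [0,0,0],
    [0,0,0],
    [0,0,0],
    [0,0,0],
  ],
  gripper=[1,1,1,1,1],
)

```text
time: 7.1
tool_pos: [0.5151, -0.1177, 0.0667]
tool_rot: [-3.142, -0.0, -1.57]
contact_force: [-0.5, -2.8, -1.6]
opening: 0.0116
```

>>> carry_out(
  translation=[
    [-0.003,0,0],
    [-0.003,0,0],
    [0,0,0],
  ],
  turn=[
    [0,0,0],
    [0,0,0],
    [0,0,0],
  ],
  gripper=[1,1,1],
)

```text
time: 7.4
tool_pos: [0.5152, -0.1171, 0.0668]
tool_rot: [-3.141, -0.008, -1.569]
contact_force: [-3.0, -25.5, -5.7]
opening: 0.0119
```

>>> carry_out(
  translation=[
    [0,0,0],
    [0,0,0],
    [0,0,0],
    [0,0,0],
    [0,0,0],
    [0,0,0],
    [0,0,0],
    [0,0,-0.03],
    [0,0,-0.05],
    [0,0,-0.05],
  ],
  turn=[
    [0,0,0],
    [0,0,0],
    [0,0,0],
    [0,0,0],
    [0,0,0],
    [0,0,0],
    [0,0,0],
    [0,0,0],
    [0,0,0],
    [0,0,0],
  ],
  gripper=[-1,-1,-1,-1,-1,-1,-1,-1,-1,-1],
)

```text
time: 8.4
tool_pos: [0.5144, -0.1117, 0.1977]
tool_rot: [3.14, 0.001, -1.57]
contact_force: [1.8, -1.2, -0.0]
opening: 0.0872
```

>>> carry_out(
  translation=[
    [0.01,-0.02,0],
    [0.02,-0.03,0],
    [0.018,-0.031,0],
    [0,0,0],
    [0,0,0],
  ],
  turn=[
    [0,0,0],
    [0,0,0],
    [0,0,0],
    [0,0,0],
    [0,0,0],
  ],
  gripper=[-1,-1,-1,-1,-1],
)

```text
time: 8.9
tool_pos: [0.5958, -0.1599, 0.1958]
tool_rot: [3.14, 0.001, -1.57]
contact_force: [-0.6, 1.4, -0.5]
opening: 0.0918
```

```bash
python3 - <<'E'
from h import *
s=robot.observe(); print(s['time'],s['tool_pos'],s['tool_rot'],s['opening'])
w=read_camera('wrist'); b=read_camera('top'); np.save('w2.npy',w,allow_pickle=True)
W=cv2.resize(w['img'],(800,600)); B=cv2.resize(b['img'][130:225,255:375],(320,253),interpolation=cv2.INTER_CUBIC); W[600-253:,480:]=B
cv2.imwrite('pics/w2.png',W[:,:,::-1])
for n in ['lock_grip','pinch']: 
  for p in (w,b): print(n,[(np.round(r['pixel'],1).tolist(),round(r['score'],2)) for r in nets.tip_of(p,n)])
print(proj(w,[[.515,-.117,.088],[.596,-.159,.089],[.596,-.159,.072]]),proj(b,[[.515,-.117,.088],[.596,-.159,.089]]))
E
```

```text
8.9 [ 0.59576315 -0.15986892  0.19576937] [ 3.13989504e+00  7.50502245e-04 -1.57032339e+00] 0.09182240529826638
lock_grip []
lock_grip [([287.6, 199.0], 0.69)]
pinch [([253.2, 189.7], 0.97), ([100.2, 182.4], 0.88), ([420.9, 149.0], 0.7)]
pinch [([242.1, 165.2], 0.87), ([302.1, 170.0], 0.77), ([363.8, 154.1], 0.7)]
[[216.35177709 264.3543734 ]
 [254.22708848 193.96943938]
 [254.3447494  189.94717885]] [[285.17025984 198.52499332]
 [299.60982809 169.00545105]]
```

View pics/w2.png

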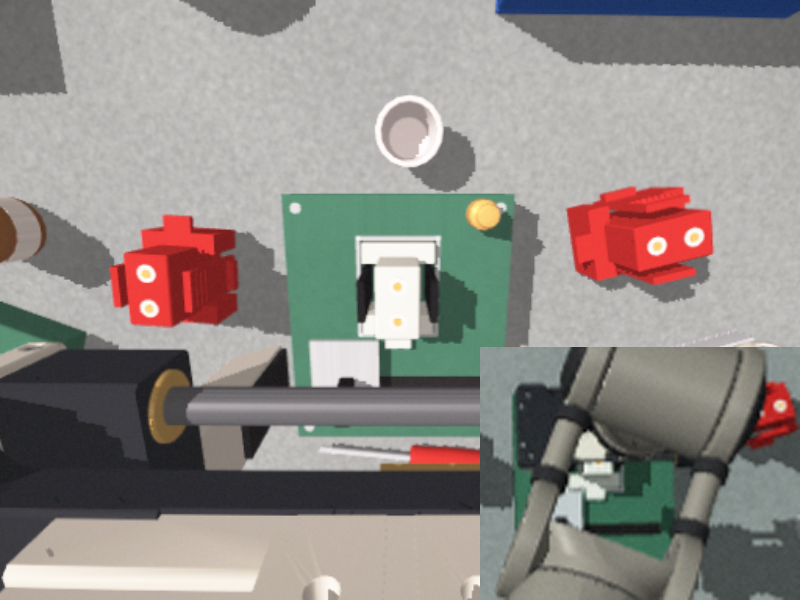

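>>> carry_out(
  translation=[
    [-0.001,0,0.02],
    [0,0,0.04],
    [0,0,0.035],
    [0,0,0.025],
    [0,0,0.015],
    [0,0,0.006],
    [0,0,0],
  ],
  turn=[
    [0,0,0],
    [0,0,0],
    [0,0,0],
    [0,0,0],
    [0,0,0],
    [0,0,0],
    [0,0,0],
  ],
  gripper=[-1,-1,-1,-1,-1,-1,-1],
)

```text
time: 9.9
tool_pos: [0.5958, -0.1587, 0.0554]
tool_rot: [3.141, 0.0, -1.57]
contact_force: [0.5, 0.2, 0.7]
opening: 0.0921
```

>>> carry_out(
  translation=[
    [0,0,0],
    [0,0,0],
    [0,0,0],
    [0,0,0],
    [0,0,0],
    [0,0,0],
    [0,0,0],
    [0,0,0],
    [0,0,0],
    [0,0,0],
  ],
  turn=[
    [0,0,0],
    [0,0,0],
    [0,0,0],
    [0,0,0],
    [0,0,0],
    [0,0,0],
    [0,0,0],
    [0,0,0],
    [0,0,0],
    [0,0,0],
  ],
  gripper=[1,1,1,1,1,1,1,1,1,1],
  squeeze=25,
)

```text
time: 10.9
tool_pos: [0.5962, -0.1589, 0.056]
tool_rot: [-3.141, -0.0, -1.57]
contact_force: [-0.9, 1.4, 4.8]
opening: 0.0372
```

>>> carry_out(
  translation=[
    [0,0,0],
    [0,0,0],
    [0,0,0],
  ],
  turn=[
    [0,0,0],
    [0,0,0],
    [0,0,0],
  ],
  gripper=[1,1,1],
)

```text
time: 11.2
tool_pos: [0.5962, -0.1589, 0.0561]
tool_rot: [-3.141, -0.0, -1.57]
contact_force: [-1.7, 0.7, 6.1]
opening: 0.0373
```

>>> carry_out(
  translation=[
    [0,0,-0.002],
    [0,0,-0.003],
    [0,0,-0.005],
    [0,0,-0.005],
    [0,0,0],
  ],
  turn=[
    [0,0,0],
    [0,0,0],
    [0,0,0],
    [0,0,0],
    [0,0,0],
  ],
  gripper=[1,1,1,1,1],
)

```text
time: 11.7
tool_pos: [0.5966, -0.1592, 0.0716]
tool_rot: [-3.14, -0.001, -1.57]
contact_force: [0.4, -0.4, -4.6]
opening: 0.037
```

>>> carry_out(
  translation=[
    [0,0,-0.01],
    [0,0,-0.01],
    [0,0,-0.01],
    [0,0,-0.01],
    [0,0,0],
  ],
  turn=[
    [0,0,0],
    [0,0,0],
    [0,0,0],
    [0,0,0],
    [0,0,0],
  ],
  gripper=[1,1,1,1,1],
)

```text
time: 12.2
tool_pos: [0.5972, -0.1593, 0.113]
tool_rot: [-3.138, -0.002, -1.57]
contact_force: [-0.3, -0.3, -2.8]
opening: 0.0372
```

```bash
python3 - <<'E'
from h import *
s=robot.observe(); print(s['time'],s['tool_pos'],s['opening'],s['contact_force'])
w=read_camera('wrist'); a=read_camera('scene')
W=cv2.resize(w['img'],(512,384)); B=cv2.resize(a['img'][130:240,170:260],(288,352),interpolation=cv2.INTER_CUBIC); C=np.zeros((384,800,3),np.uint8);C[:,:512]=W;C[:352,512:]=B
cv2.imwrite('pics/w3.png',C[:,:,::-1])
E
```

```text
12.2 [ 0.59715902 -0.15934626  0.11297049] 0.03720258434870564 [-0.30608599 -0.26949341 -2.7719396 ]
```

View pics/w3.png

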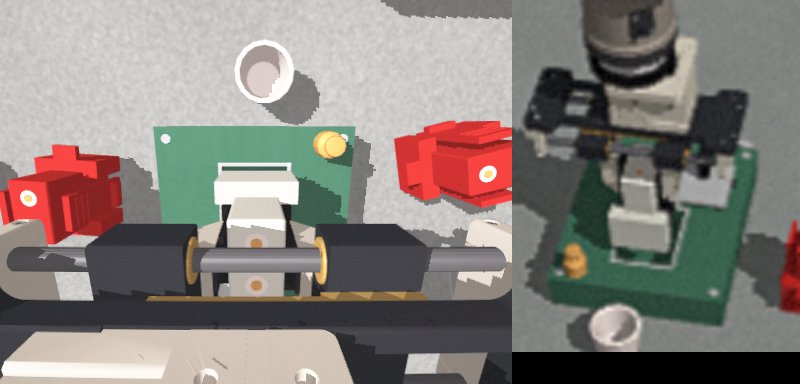

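The carrier has come up with the gripper, and its foot is clear of the bay.

>>> carry_out(
  translation=[
    [0,0,-0.01],
    [0,0,-0.015],
    [0,0,-0.015],
    [0,0,-0.015],
    [0,0,-0.01],
    [0,0,-0.005],
    [0,0,0],
    [0,0,0],
    [0,0,0],
  ],
  turn=[
    [0,0,0],
    [0,0,0],
    [0,0,0],
    [0,0,0],
    [0,0,0],
    [0,0,0],
    [0,0,0],
    [0,0,0],
    [0,0,0],
  ],
  gripper=[1,1,1,1,1,1,1,1,1],
)

```text
time: 13.2
tool_pos: [0.5957, -0.1588, 0.1798]
tool_rot: [3.14, 0.001, -1.57]
contact_force: [0.0, 0.2, -2.5]
opening: 0.0373
```

```bash
python3 - <<'E'
from h import *
s=robot.observe(); print(s['time'],s['tool_pos'],s['tool_rot'],s['opening'],s['contact_force'])
w=read_camera('wrist'); a=read_camera('scene')
W=cv2.resize(w['img'],(512,384)); B=cv2.resize(a['img'][120:240,170:260],(288,384),interpolation=cv2.INTER_CUBIC)
cv2.imwrite('pics/w4.png',np.hstack([W,B])[:,:,::-1])
print(tri([(w,nets.tip_of(w,'carrier')[0]['pixel']),(a,nets.tip_of(a,'carrier')[0]['pixel'])]), [(r['pixel'],r['score']) for r in nets.tip_of(a,'carrier')])
print(proj(a,[[.597,-.159,.135],[.597,-.159,.219],[.515,-.117,.088]]))
E
```

```text
13.2 [ 0.59566391 -0.15879379  0.17981169] [ 3.14001932e+00  5.34562194e-04 -1.57004308e+00] 0.037340082601465846 [ 0.03859985  0.16634055 -2.54608823]
(array([ 0.45053679, -0.09047891, -0.23684945]), [np.float64(0.07403536361332909), np.float64(0.07403536361332909)]) [([262.0, 220.2], 0.97), ([208.7, 187.9], 0.91), ([155.0, 212.9], 0.65)]
[[210.50754269 181.94160545]
 [208.71469204 162.21080082]
 [230.08439082 174.62882771]]
```

View pics/w4.png

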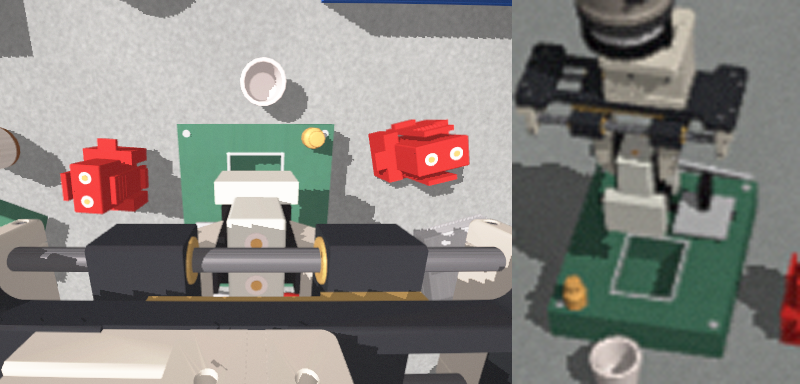

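The carrier hangs upright at (635,180) in the scene crop with the bay empty below it. My triangulation mixed in a red look-alike, so I'm discarding it. I'll lift another 15 mm for margin and check the height properly.

>>> carry_out(
  translation=[
    [0,0,-0.005],
    [0,0,-0.006],
    [0,0,-0.004],
    [0,0,0],
    [0,0,0],
    [0,0,0],
  ],
  turn=[
    [0,0,0],
    [0,0,0],
    [0,0,0],
    [0,0,0],
    [0,0,0],
    [0,0,0],
  ],
  gripper=[1,1,1,1,1,1],
)

```text
time: 14.05
tool_pos: [0.596, -0.1589, 0.1955]
tool_rot: [3.141, 0.0, -1.57]
contact_force: [0.2, 0.5, -3.4]
opening: 0.0372
```

```bash
python3 - <<'E'
from h import *
s=robot.observe(); print(s['time'],s['tool_pos'],s['opening'],s['contact_force'])
a=read_camera('scene'); T=[r['pixel'] for r in nets.tip_of(a,'carrier')]
p=min(T,key=lambda q:abs(q[0]-209)); print(p)
for z in(.1,.11,.12,.13,.14,.15): print(z,proj(a,[[.596,-.159,z],[.631,-.159,z]]).round(1).tolist())
v=a['img'][150:205,205:206].mean(1).astype(int); r=[x for x in nets.regions_of(a,'carrier')]
for x in r: ys,xs=np.where(x['region']); print(x['pixel'],ys.min(),ys.max(),xs.min(),xs.max())
E
```

```text
14.05 [ 0.59595305 -0.15888031  0.19552662] 0.03720331308624604 [ 0.16173704  0.51856005 -3.39526874]
[209.4, 182.6]
0.1 [[211.3, 189.4], [208.7, 198.0]]
0.11 [[211.1, 187.2], [208.5, 195.9]]
0.12 [[210.9, 185.0], [208.3, 193.7]]
0.13 [[210.7, 182.8], [208.0, 191.5]]
0.14 [[210.5, 180.6], [207.8, 189.3]]
0.15 [[210.3, 178.3], [207.6, 187.0]]
[264.5, 215.6] 197 229 254 275
[154.6, 206.6] 191 220 142 168
[205.4, 177.7] 158 189 199 219
```

```bash
python3 -c "
from cell import robot
print(robot.hand_in())"
```

```text
the job is handed in; nothing more can be done
None
```

I finished the job and handed it in at 14.1 s; hand-in gives no verdict. The carrier is held upright, catches pinched, about 90–100 mm above the unit.

- **Isolator:** I gripped the fin and slid it 51 mm to the robot's left, with friction about 3 N. It stopped hard at 25 N. A picture then showed the carrier's lug uncovered while the carrier was still seated.
- **Carrier:** I pinched the catches at 25 N, drew the carrier straight up and stopped there.

**Last checks:**
- **Height:** the scene camera puts the underside 130–140 mm above the table, and the arm's own position gives 145 mm. The limit is 100 mm.
- **Grip:** the finger opening stayed at 37.2 mm throughout the lift. That is under the 40 mm given for fully pinched, probably because the tabs or pads give, so I took both catches as fully in without measuring them separately. The load on the gripper is about 3 N, as expected for the carrier's weight.
- **Surroundings:** the pictures showed the bay empty and the grip still at its stop. The other things in view looked where they had been; I did not measure them, and not all of them were in the last picture.

One check failed: a two-view measurement of the carrier mixed in a red look-alike and gave nonsense. I dropped it and used the scene-camera check instead.

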